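Flip the empty bin's marker

TASK

One of the three parts bins on the black board is empty. Push that bin's hinged marker paddle up and all the way over its pivot with the fingertips, so that it lies flat towards the bin and shows its other face. Only push and press it, never take it between the jaws; leave the other two markers and everything else on the bench alone.

Things in the scene. Friction and masses are not known exactly. Their poses are not given: they have to be found in the camera images.
- bin_empty: The unit with the EMPTY bin (fixed): origin under the hinge axis, on the base plate's underside; x from hinge to bin (away from the robot), y along the hinge axis, z up. Two uprights 14 x 6 mm at y = +-35 mm carry the axis at z = 70 mm, their tops at 76 mm; free below the marker down to the 6 mm base. Cardboard bin: x = 80 to 195 mm, 94 mm wide, rim at z = 68 mm.
- marker_empty (a joint): Flip marker of the empty bin. 0 = paddle level, pointing from the pivot to the robot (unit -x), bar face up; pi/2 = upright; pi = flipped over, level towards the bin (unit +x), disc face up. Stops at 0 and pi. Starts at 0 to 0.3. The hinge has friction (no spring): the marker stays where it is left; turning it takes about 0.05 N m, 1 to 3 N at a fingertip.
- marker_empty_pivot (a point): Middle of the hinge axis of the empty bin's marker, 82 mm above the table. The marker is a white plate 4 mm thick, 56 mm wide along the hinge: its paddle reaches 65 mm from the axis and, in the same plane, a short heel 33 mm to the other side (pressing the heel down raises the paddle). Axes turn with the plate: x to the heel, y along the hinge, z out of the bar face.
- bin_motors: Same unit, its bin filled with four 42 mm stepper motors, tops about 62 mm above the unit's origin; axes and sizes as for the empty one.
- marker_motors (a joint): Flip marker of the motor bin. 0 = paddle level, pointing from the pivot to the robot (unit -x), bar face up; pi/2 = upright; pi = flipped over, level towards the bin (unit +x), disc face up. Stops at 0 and pi. To be left alone.
- bin_couplers: Same unit, its bin filled with twelve 23 mm aluminium cylinders (shaft couplers), tops 49 mm above the unit's origin; axes and sizes as for the empty one.
- marker_couplers (a joint): Flip marker of the coupler bin. 0 = paddle level, pointing from the pivot to the robot (unit -x), bar face up; pi/2 = upright; pi = flipped over, level towards the bin (unit +x), disc face up. Stops at 0 and pi. To be left alone.
- board: Black perforated plate 350 x 500 x 12 mm, fixed, under the three units, which stand about 150 mm apart along its y in any order. Origin at the centre of its underside.
- spare_motor: Loose stepper motor 42 x 42 x 40 mm with a 5 mm shaft standing 20 mm up, on the board between two units. Origin: centre of underside. Bystander.
- spare_coupler: Loose aluminium cylinder 25 mm across, 30 mm high, on the board between two units. Origin: centre of underside. Bystander.
- screwdriver: Loose screwdriver lying on the table between robot and board. Bystander.
- tape_measure: Loose tape measure 72 x 36 x 56 mm, left of the robot. Origin: centre of underside. Bystander.
- parcel: Loose cardboard box 130 x 100 x 40 mm, left of the board. Origin: centre of underside. Bystander.
- wrench: Loose wrench lying right of the board. Bystander.
- glue: Loose white bottle 48 mm across, 130 mm high, left of the board. Origin: centre of underside. Bystander.
- offcut: Loose aluminium bar 160 x 30 x 30 mm, right of the board. Origin: centre of underside. Bystander.

How it is judged:
By the outcome, as a careful person would: the job done as asked, in the order asked, and still so for the second after the job is handed in, with the robot touching nothing.
It also fails if it takes over 38 s, if anything falls off the work surface, if the arm or the gripper's body presses on something with over 40 N, if the wrist force passes 120 N, or if a joint passes its speed limit or range.

ROBOT

A 7-joint arm with a two-finger parallel gripper is mounted at the origin on the work surface. World frame = base frame: x ahead of the robot, y to its left, z up, the work surface at z = 0. Lengths are in m, angles in rad, forces in N, time in s.
With the tool pointing down it reaches from about 0.35 to 0.9 m from the base axis. Payload 8.1 kg.
Tool frame: the origin (TCP) lies between the finger pads; the fingertips stand ahead of it and the grasp point (between the pads) is the TCP (arm.nose_length is the z of the fingertips in the tool frame, in m); z points along the fingers, y is the line along which they close (so a half turn about z gives the same grasp; the last joint's range is limited). The gripper opens to 92 mm and grips with 3 to 60 N. Pads are 19 mm wide; open, the fingers measure 130 mm over their backs; the gripper's body (75 mm by 190 mm) begins 47 mm behind the grasp point.
Start: joints at [1.086, 0.434, 0.025, 1.573, -0.012, 1.134, -0.075], TCP at [0.233, -0.58, 0.246] pointing down, gripper open.
Joint ranges: [-2.62, 2.62], [-0.44, 2.09], [-1.27, 1.32], [0.08, 2.57], [-1.32, 4.46], [0.12, 2], [-2.74, 2.74]. Speed limits (rad/s): [2.22, 2.22, 3.01, 3.01, 3.14, 3.14, 3.14].

INTERFACE

Orientations are given as a rotation vector (axis times angle).
In Python, from cell import sensors, optics, arm gives the robot as it stands.
- The arm moves only by the tool arm_command, never from a script. Its argument "deltas" is one flat list of numbers, 7 for each row, row after row: the turn, a rotation vector about the world's x, y, z as a fraction of full scale, then the shift along the world's x, y, z as a fraction of full scale, then the finger opening in mm, from 0 to 91.8. In form: [wx, wy, wz, dx, dy, dz, fingers, wx, wy, wz, dx, dy, dz, fingers, ...]. A call has 1 to 20 rows; each row is the pose to reach, as a shift and turn from the pose commanded when the call began; what a row does not reach only later rows make up. Full scale, the value 1, is 1 m for a shift and 90 degrees for a turn. A row lasts 1/10 s, in which the tool goes at most 50 mm and 8.59 degrees, less where a joint would pass 70% of its speed; a pose out of reach is approached as far as the arm can. A call with a number of a shift or a turn outside -1 to 1 is refused whole. A call with a gripper value outside its range is refused whole. The fingers move at their own pace and stop on an object; "force" is the grip in N (left out, the last holds). Time passes only in rows, so rows that repeat a pose let the fingers close. It gives the time, the measured TCP pose, the force, the opening and the grip force at its end, in the units of the state.
- sensors.observe(): the state, without advancing time (a new reading comes with each control period).
- optics.get_image(name): name is "side" or "top" or "wrist"; returns the picture (384x512x3 uint8, blue, green, red); there is no depth.
- optics.calibration(name): a dict with "camera_matrix" (3x3 intrinsics, pixels), "rvec" (rotation vector, rad) and "tvec" (3), from world to camera coordinates, as OpenCV has them. Camera axes: x right, y down, z forward; pixel columns grow to the right and rows downward; lengths in m; the calibration is good to about 2 mm. A picture is of the moment at which its call begins: read the wrist's pose just before it. calibration takes no time and is no camera call; for the wrist camera it gives the pose at the moment of the call.
- arm.sign_off(): hands the job in; it is judged then, once.
The state is a dict: "clock": time; "joints": joint angles; "dq": joint speeds; "joint_efforts": joint torques, N m; "position": TCP position; "ee_rot": TCP orientation; "force": force on the tool from outside, world axes, zero at the start; "ft_torque": the same for the moment, N m; "width": opening from 0.0 (shut) to 1.0 (fully open); "gripper_force": force on a finger pad.
Only numpy, scipy, OpenCV 4.12 (cv2) and the standard library are available. Lean on these libraries where they do the work, as an engineer would, in place of code of your own. Each camera call takes 0.05 s, during which the arm holds its last target. There are 200 camera calls.

## Working session

There is one attempt and no reset: what is moved stays moved. The work goes in short steps, Python scripts to look and compute and a tool call to move; the robot and the scene stay as the last step left them, time stands still between calls to the robot, and variables do not carry over. Pictures are saved under pics/ and viewed, at most 10 in all, crops included, and the job is handed in when it is done.

Besides the shell and the picture viewer there is one more tool, called after ">>>" in YAML: its name, and indented under it one key for each argument. arm_command: Moves the arm, as the interface text tells. Its arguments: {"type":"object","properties":{"deltas":{"type":"array","items":{"type":"number"}},"force":{"type":"number"}},"required":["deltas"]}

```bash
mkdir -p pics; python3 - <<'E'
from cell import sensors, optics, arm
import cv2, numpy as np
for n in("top","side"):
    cv2.imwrite(f"pics/{n}0.png",optics.get_image(n))
    c=optics.calibration(n);R=cv2.Rodrigues(np.array(c["rvec"]))[0];print(n,np.array(c["camera_matrix"]).round(0).tolist(),(-R.T@np.array(c["tvec"]).ravel()).round(3))
s=sensors.observe();print(s["clock"],s["position"],s["ee_rot"],arm.nose_length)
E
```

```text
top [[428.0, 0.0, 254.0], [0.0, 428.0, 187.0], [0.0, 0.0, 1.0]] [ 0.346 -0.011  1.33 ]
side [[462.0, 0.0, 260.0], [0.0, 462.0, 178.0], [0.0, 0.0, 1.0]] [0.    0.838 1.011]
0.1 [ 0.23266032 -0.57963709  0.24500147] [-3.08321395e+00 -5.95669551e-01  6.32272292e-04] 0.019
```

View pics/top0.png

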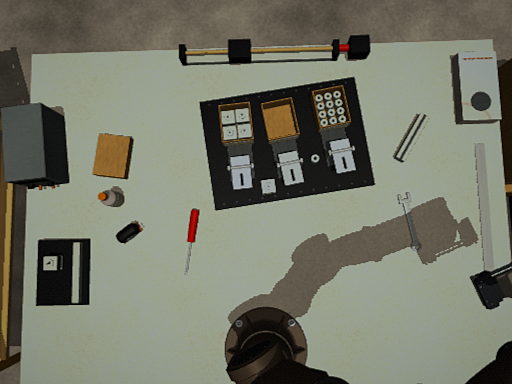

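View pics/side0.png

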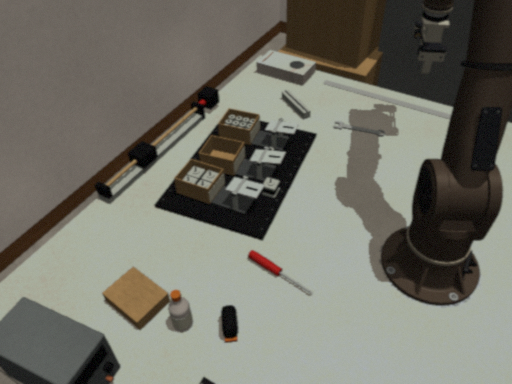

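The empty bin is the middle one, at about (281,118) in the top view, with its marker at about (289,167). I'll enlarge that area.

```bash
python3 - <<'E'
import cv2
i=cv2.imread("pics/top0.png")[90:200,220:360]
j=cv2.imread("pics/side0.png")[110:220,170:310]
import numpy as np
cv2.imwrite("pics/c0.png",cv2.resize(i,None,fx=5.5,fy=5.4,interpolation=cv2.INTER_CUBIC))
E
```

```text
(no output)
```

View pics/c0.png

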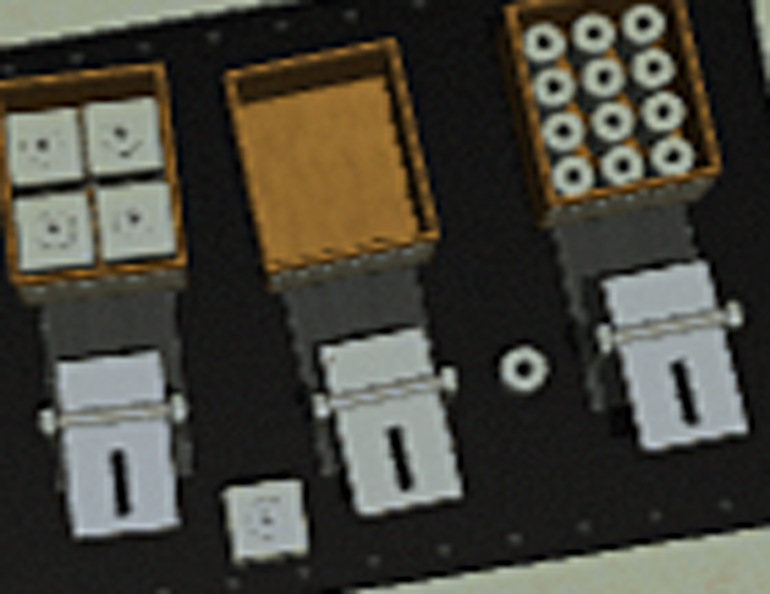

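The middle bin is empty. The hinge ends are at crop (321,405) and (448,379), the rim corners at (270,283), (437,238), (228,72) and (393,42), and the paddle end at (360,515) and (462,495).

```bash
cat > h.py <<'E'
import cv2, numpy as np
from cell import sensors, optics, arm
def ray(n,uv,z,c=None):
    c=c or optics.calibration(n);R=cv2.Rodrigues(np.array(c["rvec"]))[0];t=np.array(c["tvec"]).ravel()
    d=R.T@np.linalg.solve(np.array(c["camera_matrix"]),[uv[0],uv[1],1]);o=-R.T@t
    return o+d*(z-o[2])/d[2]
E
python3 - <<'E'
from h import *
f=lambda u,v,z:ray("top",(220+u/5.5-.5+.09,90+v/5.4-.5+.09),z)
a,b=f(321,405,.085),f(448,379,.085)
print("hinge",a,b,(a+b)/2,np.linalg.norm(a-b)); d=a-b; print("yaw",np.arctan2(-d[0],d[1]))
r=[f(*p,.08) for p in((270,283),(437,238),(228,72),(393,42))]
for p in r: print(p)
F=(r[0]+r[1])/2;B=(r[2]+r[3])/2;print("bin yaw",np.arctan2(*(B-F)[1::-1]),np.linalg.norm(B-F)); d=F-(a+b)/2;print(np.linalg.norm(d))
for z in (.082,.095):
  e=(f(360,515,z)+f(462,495,z))/2; print("paddle",e,np.linalg.norm((e-(a+b)/2)[:2]))
for n in ((20,420),): pass
print("motor",f(265,530,.052),"coup",f(523,369,.042))
s=sensors.observe();print(s["force"])
E
```

```text
hinge [ 0.54657283 -0.05031348  0.085     ] [ 0.55913455 -0.11852743  0.085     ] [ 0.55285369 -0.08442046  0.085     ] 0.06936093865393886
yaw 0.18211147494522642
[ 0.61602434 -0.02480033  0.08      ]
[ 0.63874871 -0.11563953  0.08      ]
[ 0.73609964 -0.00486381  0.08      ]
[ 0.75052133 -0.09531877  0.08      ]
bin yaw 0.17192244376757543 0.11765851575918557
0.07603813799351038
paddle [ 0.49089361 -0.0968135   0.082     ] 0.06318733754758135
paddle [ 0.48938846 -0.09592344  0.095     ] 0.06449926206475606
motor [ 0.48233323 -0.01887138  0.052     ] coup [ 0.57109686 -0.16376971  0.042     ]
[ 1.08190083 -0.66253871  1.13650596]
```

>>> arm_command:
  deltas: [0,0,-0.132,0.344,0.5,-0.02,0,0,0,-0.132,0.344,0.5,-0.02,0,0,0,-0.132,0.344,0.5,-0.02,0,0,0,-0.132,0.344,0.5,-0.02,0,0,0,-0.132,0.344,0.5,-0.02,0,0,0,-0.132,0.344,0.5,-0.02,0,0,0,-0.132,0.344,0.5,-0.02,0,0,0,-0.132,0.344,0.5,-0.02,0,0,0,-0.132,0.344,0.5,-0.02,0,0,0,-0.132,0.344,0.5,-0.02,0,0,0,-0.132,0.344,0.5,-0.02,0,0,0,-0.132,0.344,0.5,-0.02,0,0,0,-0.132,0.344,0.5,-0.02,0,0,0,-0.132,0.344,0.5,-0.02,0,0,0,-0.132,0.344,0.5,-0.02,0,0,0,-0.132,0.344,0.5,-0.02,0,0,0,-0.132,0.344,0.5,-0.02,0,0,0,-0.132,0.344,0.5,-0.02,0,0,0,-0.132,0.344,0.5,-0.02,0,0,0,-0.132,0.344,0.5,-0.02,0]

```text
clock: 2.1
position: [0.5768, -0.0803, 0.2258]
ee_rot: [3.13, 0.273, 0.0]
force: [-0.4, -0.7, -0.6]
width: 0.003
gripper_force: 0.0
```

```bash
python3 - <<'E'
from h import *
s=sensors.observe();print(s["clock"],s["position"],s["ee_rot"],s["force"],s["width"])
c=optics.calibration("wrist");im=optics.get_image("wrist");cv2.imwrite("pics/w1.png",im)
import json;json.dump({k:np.array(v).tolist() for k,v in c.items()},open("w1.json","w"))
E
```

```text
2.1 [ 0.57676358 -0.08030116  0.22582584] [3.12959860e+00 2.72978624e-01 1.53599762e-04] [-0.38454214 -0.66793525 -0.5765353 ] 0.0029046036977638987
```

View pics/w1.png

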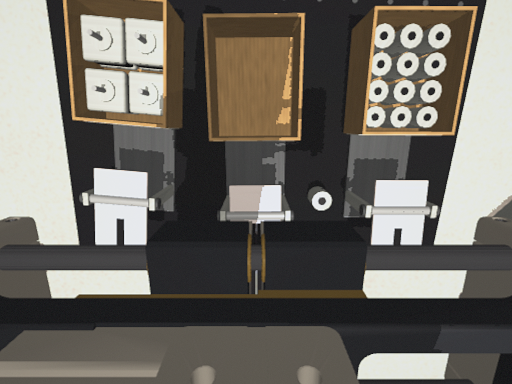

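The wrist view shows the empty unit straight ahead. The hinge ends are at (223,215) and (289,215), the heel's far edge at (230,187) to (281,185), and the bin rim front at (208,140) to (301,138).

```bash
python3 - <<'E'
from h import *
import json;c=json.load(open("w1.json"))
a,b=ray(0,(223,215),.085,c),ray(0,(289,215),.085,c);m=(a+b)/2;print(a,b,m,np.linalg.norm(a-b),np.arctan2(b[0]-a[0],a[1]-b[1]))
h=(ray(0,(230,187),.082,c)+ray(0,(281,185),.082,c))/2;print("heel",h,np.linalg.norm((h-m)[:2]))
r=(ray(0,(208,140),.08,c)+ray(0,(301,138),.08,c))/2;print("rim",r,np.linalg.norm((r-m)[:2]))
E
```

```text
[ 0.54598721 -0.04798078  0.085     ] [ 0.55832859 -0.1183935   0.085     ] [ 0.5521579  -0.08318714  0.085     ] 0.07148609616834393 0.17350968595736135
heel [ 0.58304804 -0.07720654  0.082     ] 0.03146376072906656
rim [ 0.63105349 -0.06774847  0.08      ] 0.08039195850366954
```

The hinge fits both views, at (0.5525, -0.084) with yaw 0.174. Now I press the heel down.

>>> arm_command:
  deltas: [0,0,0,0,0,-0.05,0,0,0,0,0,0,-0.09,0,0,0,0,0,0,-0.11,0,0,0,0,0,0,-0.115,0,0,0,0,0,0,-0.12,0,0,0,0,0,0,-0.125,0,0,0,0,0,0,-0.13,0,0,0,0,0,0,-0.135,0,0,0,0,0,0,-0.14,0,0,0,0,0,0,-0.143,0,0,0,0,0,0,-0.143,0]

```text
clock: 3.25
position: [0.5768, -0.08, 0.0824]
ee_rot: [-3.13, -0.274, 0.0]
force: [0.9, 0.8, -0.1]
width: 0.006
gripper_force: 0.4
```

```bash
python3 - <<'E'
from h import *
a=optics.get_image("side")[100:220,190:310];b=optics.get_image("top")[110:210,230:350]
cv2.imwrite("pics/s2.png",np.hstack([cv2.resize(x,(400,400),interpolation=cv2.INTER_CUBIC) for x in(a,b)]))
E
```

```text
(no output)
```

View pics/s2.png

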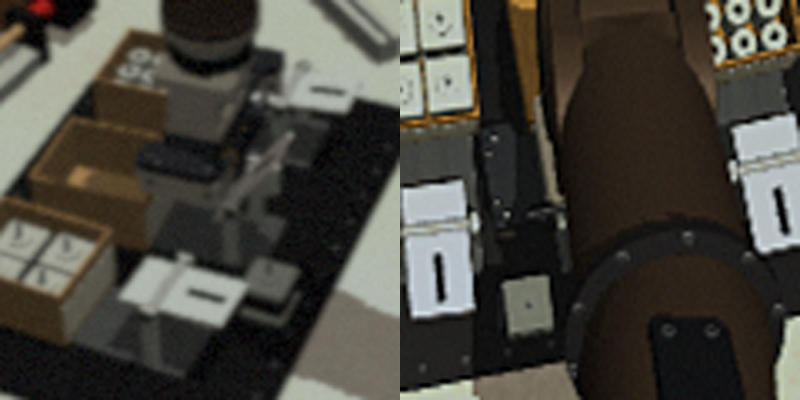

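The heel press raised the paddle to roughly 50°, seen in the side crop at (255,175). Next I go up and over to the robot side.

>>> arm_command:
  deltas: [0,0,0,0,0,0.05,0,0,0,0,0,0,0.1,0,0,0,0,0,0,0.14,0,0,0,0,0,0,0.14,0,0,0,0,-0.049,-0.0087,0.14,0,0,0,0,-0.098,-0.0174,0.14,0,0,0,0,-0.098,-0.0174,0.14,0,0,0,0,-0.098,-0.0174,0.09,0,0,0,0,-0.098,-0.0174,0.048,0,0,0,0,-0.098,-0.0174,0.048,0,0,0,0,-0.098,-0.0174,0.048,0]

```text
clock: 4.45
position: [0.4785, -0.0973, 0.1308]
ee_rot: [-3.129, -0.274, 0.003]
force: [0.3, 0.2, 0.1]
width: 0.004
gripper_force: 0.0
```

```bash
python3 - <<'E'
from h import *
print(sensors.observe()["position"])
a=optics.get_image("side")[100:220,190:310]
cv2.imwrite("pics/s3.png",cv2.resize(a,(500,500),interpolation=cv2.INTER_CUBIC))
E
```

```text
[ 0.47850728 -0.09729953  0.13082047]
```

View pics/s3.png

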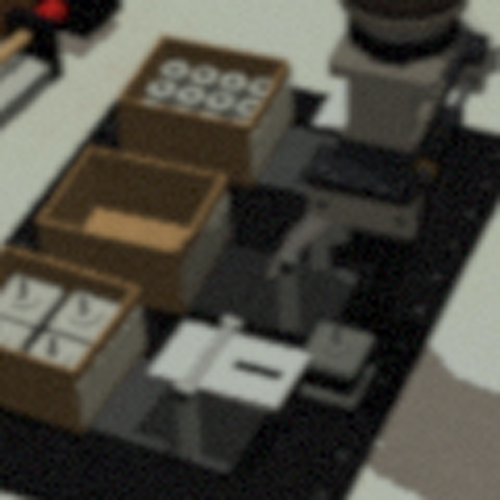

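The paddle stayed up, with the gripper behind it on the robot side. Now I push it over and press it flat.

>>> arm_command:
  deltas: [0,0,0,0.0148,0.0026,0,0,0,0,0,0.0246,0.0044,0,0,0,0,0,0.0345,0.0061,0,0,0,0,0,0.0443,0.0078,0,0,0,0,0,0.0542,0.0096,0,0,0,0,0,0.064,0.0113,0,0,0,0,0,0.0739,0.0131,0,0,0,0,0,0.0837,0.0148,0,0,0,0,0,0.0936,0.0165,0,0,0,0,0,0.1024,0.0181,-0.005,0,0,0,0,0.105,0.0185,-0.01,0,0,0,0,0.1074,0.019,-0.0155,0,0,0,0,0.1085,0.0192,-0.02,0,0,0,0,0.1088,0.0192,-0.024,0,0,0,0,0.1088,0.0192,-0.027,0,0,0,0,0.1088,0.0192,-0.029,0,0,0,0,0.1088,0.0192,-0.029,0]

```text
clock: 6.2
position: [0.5875, -0.0783, 0.1031]
ee_rot: [3.129, 0.273, 0.0]
force: [-6.1, -0.4, 14.4]
width: -0.001
gripper_force: 7.1
```

>>> arm_command:
  deltas: [0,0,0,0,0,0.03,0,0,0,0,0,0,0.08,0,0,0,0,0,0,0.13,0,0,0,0,-0.05,-0.05,0.15,0,0,0,0,-0.1,-0.1,0.15,0,0,0,0,-0.13,-0.15,0.15,0,0,0,0,-0.13,-0.2,0.15,0,0,0,0,-0.13,-0.25,0.15,0,0,0,0,-0.13,-0.3,0.15,0,0,0,0,-0.13,-0.3,0.15,0,0,0,0,-0.13,-0.3,0.15,0]

```text
clock: 7.3
position: [0.4544, -0.3855, 0.2513]
ee_rot: [3.127, 0.259, -0.003]
force: [-0.5, 0.5, -0.5]
width: 0.006
gripper_force: 0.0
```

```bash
python3 - <<'E'
from h import *
s=sensors.observe();print(s["clock"],s["position"],s["force"])
a=optics.get_image("side")[100:220,190:310];b=optics.get_image("top")[80:210,220:350]
cv2.imwrite("pics/s4.png",np.hstack([cv2.resize(x,(400,400),interpolation=cv2.INTER_CUBIC) for x in(a,b)]))
E
```

```text
7.3 [ 0.45437623 -0.38550278  0.25133467] [-0.50964276  0.54197224 -0.46243576]
```

View pics/s4.png

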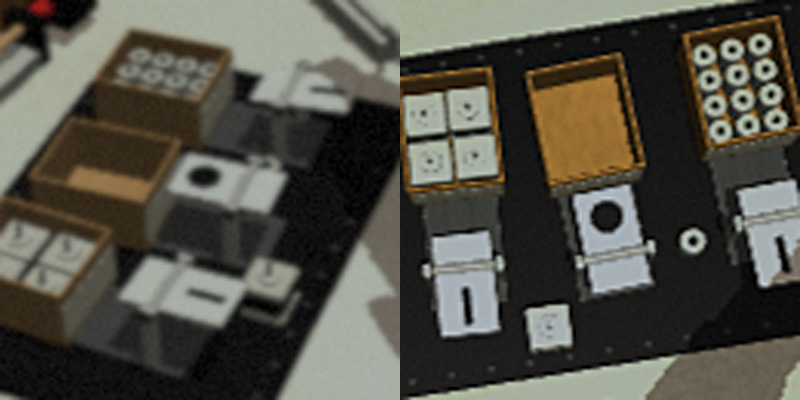

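The marker lies flat towards the bin with its disc up at crop (607,215). Both neighbours and the bystanders are unmoved, and the 14 N reading at fingertip height 0.084 shows it reached the stop.

```bash
python3 -c "
from cell import arm
print(arm.sign_off())"
```

```text
the job is handed in; nothing more can be done
None
```

The empty (middle) bin's marker is flipped over and lies flat towards the bin, disc face up, with nothing else disturbed; the job is handed in at about 7.4 s of the 38 s allowed.

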